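# Fold the hinged cooking tools and pack them in the utensil box

## Robot

A 7-joint arm with a two-finger parallel gripper is mounted at the origin on the work surface. World frame = base frame: x ahead of the robot, y to its left, z up, the work surface at z = 0. Lengths are in m, angles in degrees, forces in N, time in s.
With the tool pointing down it reaches from about 0.425 to 0.875 m from the base axis. Payload 4.7 kg.
Tool frame: the origin (TCP) lies between the finger pads; the fingertips stand 19 mm ahead of it and the grasp point (between the pads) is the TCP; x points along the fingers, z is the direction in which the jaws open and shut, and the axes are right-handed (so a half turn about x gives the same grasp; the last joint's range is limited). The gripper opens to 87 mm and grips with 3 to 60 N. Pads are 19 mm wide; open, the fingers measure 117 mm over their backs; the gripper's body (75 mm by 190 mm) begins 51 mm behind the grasp point.
Start: joints at [69.849, 18.392, -4.016, 83.108, 1.295, 78.541, -3.26], TCP at [0.232, -0.607, 0.242] pointing down, gripper open.
Joint ranges: [-163.93, 163.93], [-17.29, 119.83], [-79.2, 71.16], [3.27, 140.29], [-89.18, 269.18], [5.43, 117.66], [-154.24, 154.24]. Speed limits (degrees/s): [147.25, 147.25, 180, 180, 180, 180, 180].

## Interface

Orientations are given as [roll, pitch, yaw] about the fixed x, y, z axes, in that order (R = Rz(yaw) Ry(pitch) Rx(roll)).
In Python, from cell import monitor, read_camera, camera_model, env, regions_of gives the robot as it stands. The module is installed in compiled form; this text tells all that it offers.
- The arm moves only by the tool step_arm, never from a script. Its argument "deltas" is a list of rows, each a list of 5 numbers: the gripper's target within -1 to 1 (fully open at 1, half-way at 0, shut at -1), then the shift along the tool's x, y, z in m, then the turn about the tool's x in degrees. A call has 1 to 12 rows; each row is the pose to reach, as a shift and turn from the pose commanded when the call began, along the tool's axes at that moment; what a row does not reach only later rows make up. A row lasts 1/8 s, in which the tool goes at most 62.5 mm and 10.7 degrees, less where a joint would pass 70% of its speed; a pose out of reach is approached as far as the arm can. A call with a gripper value outside its range is refused whole. The fingers move at their own pace and stop on an object; "newtons" is the grip in N (left out, the last holds). Time passes only in rows, so rows that repeat a pose let the fingers close. It gives the time, the measured TCP pose, the force and the opening at its end, in the units of the state.
- monitor.get_obs(): the state, without advancing time (a new reading comes with each control period).
- read_camera(name): name is "side" or "top"; returns (picture, depth): 400x640x3 uint8, red, green, blue; 400x640 float32, m along the optical axis (not along the pixel's ray), 0 where there is no reading.
- camera_model(name): a dict with "fx", "fy", "cx", "cy" (pixels), "k1" (the pictures are not rectified: a ray, as slopes to the right and down, at radius r is drawn at 1 + k1 r^2 times it, then the intrinsics apply), "xyz" and "attitude" of the camera in the world. Camera axes: x right, y down, z forward; pixel columns grow to the right and rows downward; lengths in m; the calibration is good to about 2 mm. A picture is of the moment at which its call begins. camera_model takes no time and is no camera call.
- env.sign_off(): hands the job in, once; it reports no verdict.
Trained networks look in the newest picture that a camera, given by its name, has taken for a name from the list of things; names that differ only in an ending like _2 or _b are one class to them, and where a whole thing is asked for, a point or a joint stands for the part that bears it (a point fixed in the world has none). Each returns a list of dicts, best first, with "p" (0 to 1); they miss things now and then, are a little off and sometimes report something else, mostly with a low value. They report only what shows in the picture. A call takes as long as a camera call. They do not tell look-alikes from the thing itself.
- regions_of(camera, thing): "pixels" (400x640 bool, what is visible of it) and "pixel" ([column, row] in pixels, amid what is visible of it).
The state is a dict: "time_s": time; "qpos": joint angles; "joint_velocities": joint speeds; "effort": joint torques, N m; "tool_pos": TCP position; "tool_rot": TCP orientation; "force": force on the tool from outside, world axes, zero at the start; "wrist_torque": the same for the moment, N m; "grip_width": finger opening in m.
Only numpy, scipy, OpenCV 4.12 (cv2) and the standard library are available. Lean on these libraries where they do the work, as an engineer would, in place of code of your own. Each camera call takes 0.05 s, during which the arm holds its last target. There are 200 camera calls.

## Task

Pack the hinged tools away: fold each one that is there (tongs, nutcracker, folding knife; not all are always present) fully closed, push the swivelling lid of the wooden utensil box aside, and lay the tools on the floor of the box, side by side in one layer. Then push the lid back so that it covers the box fully, and leave the other kitchen things where they are.

Things in the scene. Friction and masses are not known exactly. Their poses are not given: they have to be found in the camera images.
- utensil_box: open-topped wooden box, 286 x 166 mm, 42 mm high, fixed to the plank; walls and floor 8 mm thick, inside 270 x 150 mm, 34 mm deep. Origin: centre of its underside, on the plank. x along its length, away from the robot; y along its width, to the left; z up. Folded, all three tools fit in one layer along x: tongs in one half of the width, nutcracker and knife one behind the other in the other half
- box_lid (a joint): angle of the box's wooden lid (286 x 166 mm, from 43 to 53 mm above the plank), which turns level about a pin at the box's far right corner. 0: closed, exactly over the box (start 0 to 0.12); grows as its near end swings right (-y); stop at 1.65; from 1.45 on the box is free. Friction holds it; about 1.2 N at the knob turns it. It passes over tools lying on the plank
- lid_knob (a point): middle of the lid's wooden knob (22 mm in diameter, standing from 53 to 83 mm above the plank), at the lid's near left corner, diagonally opposite the pin; this point is 68 mm above the plank. Push the knob or the lid's edge here sideways to turn the lid
- lid_pin (a point): axis of the lid's turning, at the box's far right corner, 43 mm above the plank; the knob goes round it at a radius of 281 mm
- tongs_mid (a point): steel tongs: two U-channel arms reaching 157 mm from the rivet, 26 mm high as they lie on edge; closed 165 mm long, 26 mm wide. Point of the fixed arm: on the closed middle line, at mid height (13 mm). x from rivet to tips; y to the other arm's side; z up. Rivet at x = -75 mm, y = 0; fixed arm y = -13 to -1 mm; other arm, closed, y = 1 to 13 mm. A thin ring trails 24 mm behind the rivet
- tongs_arm (a joint): opening angle of the tongs about the upright rivet: 0 closed, grows as the other arm's tip swings away to the fixed arm's +y side, counter-clockwise from above; start 0.6 to 0.85, stop 0.95. No spring: light friction (0.01 N m) holds any angle; squeezing both arms closes them
- nutcracker_mid (a point): dark steel nutcracker: two arms joined at one end, 20 mm high as it lies; closed 129 mm long (10 mm behind the rivet to 119 mm before it), 27 mm wide. Point of the fixed arm: closed, on the middle line, at mid height (10 mm), 58 mm from the rivet. Axes as for the tongs; rivet at x = -58 mm, y = 0; closed, each arm lies 1.5 to 13.5 mm from the middle line
- nutcracker_arm (a joint): opening angle of the nutcracker about its upright rivet: 0 closed, grows as the other arm swings away to the fixed arm's +y side, counter-clockwise; start 0.8 to 1.1, stop 1.25. No spring: friction 0.01 N m; squeezing both arms closes it
- knife_mid (a point): folding knife lying flat: wooden handle 116 x 27 mm, 20 mm high, with a slot in its +y side for the blade. Point of the handle, at mid height (10 mm), 50 mm from the rivet. x along the handle, away from the rivet; y to the slot's side; z up. Rivet at x = -50 mm, y = 0; handle x = -60 to 56 mm, y = -16 to 11 mm. Closed, the blade's blunt spine stands out of the slot to y = 15 mm: 31 mm wide in all
- knife_arm (a joint): angle of the blade: 0 folded in, grows as it swings out to +y, counter-clockwise from above; start 1.2 to 2.1, stop 2.5. Blade: to 94 mm from the rivet, 8 to 12 mm above the plank; its spine, on the side that leads in opening, lies 15 mm from the line through the rivet. Friction 0.004 N m: pushing the spine near its tip folds the blade while the handle stays or turns a little
- mortar: wooden mortar with a pestle in it, 128 mm across, 120 mm high (150 mm with the pestle), far on the right; origin: centre of its foot. Not to be disturbed
- pot_lid: stainless pot lid 200 mm across, 46 mm high with its knob, beyond the work; origin: centre of its underside. Not to be disturbed
- bowl: white plastic bowl 184 mm across, 70 mm high, with a steel spring clip on its rim (to 95 mm), far on the left; origin: centre of its foot. Not to be disturbed
- spoon: cooking spoon 250 mm long with wooden handle and grey silicone blade, lying beyond the work; origin: on the plank under it, 130 mm from the handle's end. Not to be disturbed
There are look-alikes about, which are no part of the job. Leave any purple look-alike of the part that bears nutcracker_mid alone.

How it is judged (in metres and radians):
On the way, in this order (a step that is already met when the one before it is completed fails the run):
1. the lid is swung clear of the box (beyond 1.1 rad) (value of joint box_lid above 1.1 rad), for 0.2 s.
2. every tool present is folded and lies level on the box's floor (value of joint each of tongs_arm, nutcracker_arm, knife_arm below 0.12 rad and x of tongs_mid in the frame of utensil_box between -0.135 and 0.135 m and y of tongs_mid in the frame of utensil_box between -0.075 and 0.075 m and z of tongs_mid in the frame of utensil_box between 0.014 and 0.03 m and angle between tongs_mid's own x axis and vertical between 1.45 and 1.69 rad and x of nutcracker_mid in the frame of utensil_box between -0.135 and 0.135 m and y of nutcracker_mid in the frame of utensil_box between -0.075 and 0.075 m and z of nutcracker_mid in the frame of utensil_box between 0.014 and 0.03 m and angle between nutcracker_mid's own x axis and vertical between 1.45 and 1.69 rad and x of knife_mid in the frame of utensil_box between -0.135 and 0.135 m and y of knife_mid in the frame of utensil_box between -0.075 and 0.075 m and z of knife_mid in the frame of utensil_box between 0.014 and 0.03 m and angle between knife_mid's own x axis and vertical between 1.45 and 1.69 rad), for 0.3 s.
At the end, for the whole second after the job is handed in: Every tool present is folded (hinge below 0.12 rad) and lies on the floor of the box, whichever side up: its mid point inside the walls, 14 to 30 mm above the plank, its length level within 0.12 rad; and the lid is back over the box (below 0.06 rad) (all of step 2 and value of joint box_lid below 0.06 rad); the robot touches nothing.
It fails at once if the mortar is pushed more than 40 mm from its place (distance of mortar from where it was at the start of the episode above 0.04 m).
It fails at once if the pot lid is pushed more than 40 mm from its place (distance of pot_lid from where it was at the start of the episode above 0.04 m).
It fails at once if the bowl is pushed more than 40 mm from its place (distance of bowl from where it was at the start of the episode above 0.04 m).
It fails at once if the spoon is pushed more than 40 mm from its place (distance of spoon from where it was at the start of the episode above 0.04 m).
Of tongs, nutcracker, knife only 2 to 3 are there at a start; the rules pass over those that are not, and their reading is None.
At some moment in a run one of tongs, nutcracker, knife may be knocked a few centimetres aside while the robot is not near it.
Once in a run the grip may slacken for a moment while it holds something.
It also fails if it takes over 210 s, if anything falls off the work surface, if the arm or the gripper's body presses on something with over 40 N, if the wrist force passes 120 N, or if a joint passes its speed limit or range.

## Working session

There is one attempt and no reset: what is moved stays moved. The work goes in short steps, Python scripts to look and compute and a tool call to move; the robot and the scene stay as the last step left them, time stands still between calls to the robot, and variables do not carry over. Pictures are saved under pics/ and viewed, about 12 in all and at most 16, crops included, and the job is handed in when it is done.

Besides the shell and the picture viewer there is one more tool, called as name(argument=value, ...), one argument or row to a line, values as JSON. step_arm: Moves the arm, as the interface text tells. Its arguments: {"type":"object","properties":{"deltas":{"type":"array"},"newtons":{"type":"number"}},"required":["deltas"]}

```bash
mkdir -p pics; cat > h.py <<'E'
import numpy as np, cv2
from cell import monitor, read_camera, camera_model, env, regions_of
from scipy.spatial.transform import Rotation as R
def rot(m):
    a=np.array(m["attitude"],float)
    return R.from_euler('xyz',a,degrees=True).as_matrix() if a.shape==(3,) else (a if a.shape==(3,3) else R.from_quat(a).as_matrix())
def K(m): return np.array([[m["fx"],0,m["cx"]],[0,m["fy"],m["cy"]],[0,0,1.]])
def cloud(m,d):
    h,w=d.shape; uv=np.stack(np.meshgrid(np.arange(w),np.arange(h)),-1).reshape(-1,1,2).astype(np.float64)
    s=cv2.undistortPoints(uv,K(m),np.array([m["k1"],0,0,0.])).reshape(h,w,2)
    c=np.dstack([s[...,0]*d,s[...,1]*d,d])
    return c@rot(m).T+np.array(m["xyz"])
def topdown(P,img,x0,x1,y0,y1,s=0.001,zmax=.2):
    # map: row down = -x (far at top), col right = -y
    H=int((x1-x0)/s);W=int((y1-y0)/s);o=np.zeros((H,W,3),np.uint8);zb=np.full((H,W),-1.)
    return o
E
python3 - <<'E'
from h import *
for n in("top","side"):
    m=camera_model(n);print(n,{k:np.round(v,4).tolist() for k,v in m.items()})
    p,d=read_camera(n);cv2.imwrite(f"pics/{n}0.png",p[...,::-1]);np.save(f"{n}0.npy",d)
    for t in["utensil_box","lid_knob","box_lid","tongs_mid","tongs_arm","nutcracker_mid","nutcracker_arm","knife_mid","knife_arm"]:
        P=cloud(m,d)
        try:
            for r in regions_of(n,t):
                q=P[r["pixels"]&(d>0)];print(t,round(r["p"],2),r["pixel"],r["pixels"].sum(),np.round(np.median(q,0),3) if len(q) else None)
        except Exception as e: print(t,e)
o=monitor.get_obs();print(o)
E
```

```text
top {'fx': 439.1994, 'fy': 439.1994, 'cx': 321.4545, 'cy': 201.0451, 'k1': -0.0893, 'xyz': [0.4687, -0.0167, 1.4162], 'attitude': [-175.546, -1.1057, -90.4868]}
utensil_box 0.92 [328.3, 203.8] 5067 [ 0.558 -0.071  0.053]
lid_knob 0.97 [334.5, 209.2] 4745 [ 0.559 -0.075  0.053]
box_lid 0.62 [333.0, 205.8] 4822 [ 0.559 -0.076  0.053]
tongs_mid 0.63 [424.8, 251.6] 384 [ 0.433 -0.349  0.025]
tongs_arm 0.78 [420.3, 256.8] 235 [ 0.398 -0.359  0.024]
nutcracker_mid 0.84 [209.3, 199.8] 276 [0.576 0.313 0.017]
nutcracker_mid 0.82 [192.9, 281.6] 264 [0.328 0.367 0.016]
nutcracker_mid 0.38 [197.0, 203.7] 111 [0.57  0.345 0.016]
nutcracker_arm 0.52 [192.6, 281.7] 130 [0.326 0.357 0.016]
knife_mid 0.98 [248.9, 232.8] 404 [0.478 0.185 0.019]
side {'fx': 497.6963, 'fy': 497.6963, 'cx': 320.8275, 'cy': 201.3321, 'k1': -0.0378, 'xyz': [-0.276, 0.829, 1.1012], 'attitude': [-130.2797, 0.3866, -135.8278]}
utensil_box 0.58 [335.7, 211.5] 4167 [ 0.537 -0.049  0.05 ]
lid_knob 0.93 [332.5, 206.2] 3120 [ 0.549 -0.068  0.051]
box_lid 0.66 [334.4, 205.4] 3162 [ 0.55  -0.068  0.051]
tongs_mid 0.94 [418.9, 193.3
[... 356 characters left out ...]
0.474 0.192 0.015]
{'time_s': 1.0, 'qpos': array([69.84661527, 18.3917656 , -4.01811354, 83.10700053,  1.29530794,
       78.54112817, -3.25822021]), 'joint_velocities': array([ 0.00588415, -0.03662377, -0.00561761, -0.05699833,  0.04152427,
        0.03973882, -0.09439864]), 'effort': array([-8.18814465e-05, -4.91115975e+01, -4.03330196e-01, -3.12776220e+01,
       -6.36551832e-02,  3.35819728e-02,  1.82817831e-05]), 'tool_pos': array([ 0.2325286 , -0.60700792,  0.24159343]), 'tool_rot': array([-24.35364264,  89.99422188, -93.38772233]), 'force': array([ 0.11486759, -0.52264768,  0.34372756]), 'wrist_torque': array([ 0.00372899, -0.01746159, -0.03142014]), 'grip_width': 0.08705160955203277}
```

```bash
python3 - <<'E'
import cv2
a=cv2.imread("pics/top0.png");c=a[120:320,160:470]
cv2.imwrite("pics/c0.png",cv2.resize(c,None,fx=2.58,fy=2.58,interpolation=cv2.INTER_CUBIC))
b=cv2.imread("pics/side0.png");cv2.imwrite("pics/s0.png",b)
E
```

```text
(no output)
```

View pics/c0.png

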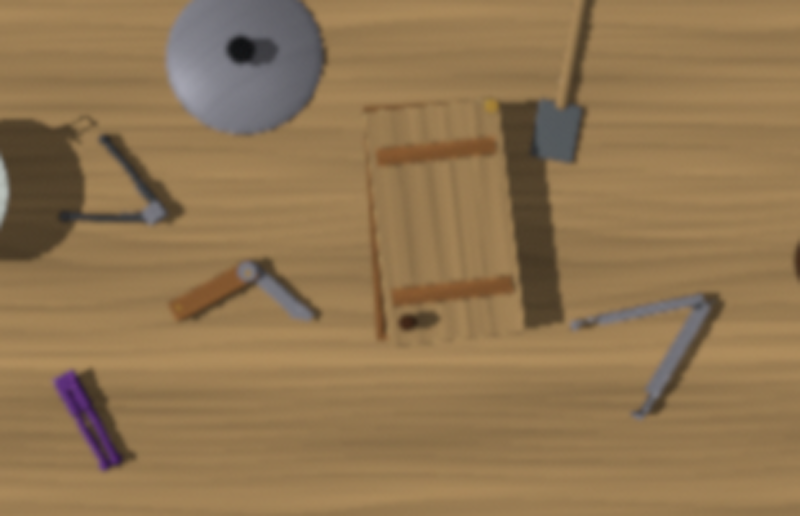

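View pics/s0.png

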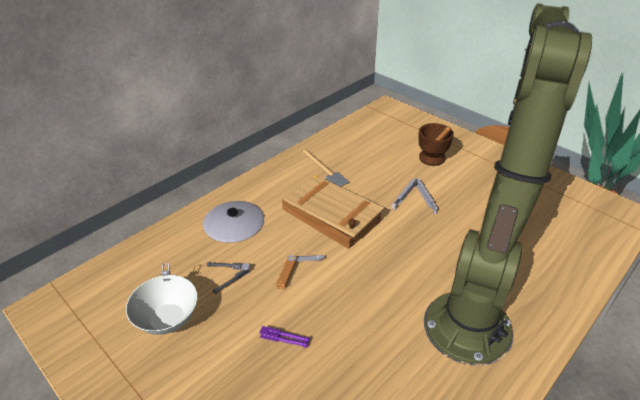

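```bash
cat >> h.py <<'E'
from scipy.spatial import cKDTree
from scipy.optimize import minimize
def rect(x0,x1,y0,y1,s=.002):
    return np.stack(np.meshgrid(np.arange(x0,x1,s)+s/2,np.arange(y0,y1,s)+s/2),-1).reshape(-1,2)
def R2(a): return np.array([[np.cos(a),-np.sin(a)],[np.sin(a),np.cos(a)]])
MOD={'tongs':(rect(-.083,.082,-.013,-.001),rect(-.083,.082,.001,.013),-.075),
 'nutcracker':(rect(-.068,.061,-.0135,-.0015),rect(-.068,.061,.0015,.0135),-.058),
 'knife':(rect(-.06,.056,-.016,.011),rect(-.055,.044,0,.015),-.05)}
def model(t,p):
    f,m,r=MOD[t];m=(m-[r,0])@R2(p[3]).T+[r,0]
    return np.vstack([f,m])@R2(p[2]).T+p[:2]
def fit(t,pts,amin=0,amax=2.5,starts=None):
    T=cKDTree(pts);best=None
    def c(p):
        q=model(t,p);d1=np.minimum(T.query(q)[0],.02);d2=np.minimum(cKDTree(q).query(pts)[0],.02)
        return 1e6*((d1**2).mean()+(d2**2).mean())+1e3*(max(0,amin-p[3])+max(0,p[3]-amax))
    for th in np.arange(0,6.28,.52):
        for a in np.linspace(amin,amax,3):
            q=model(t,[0,0,th,a]);o=pts.mean(0)-q.mean(0);p0=[*o,th,a]
            k=c(p0)
            if best is None: best=[]
            best.append((k,p0))
    best=sorted(best,key=lambda v:v[0])[:5]
    rs=[]
    for _,p0 in best:
        S=np.vstack([p0]+[np.array(p0)+np.eye(4)[i]*[.02,.02,.3,.3][i] for i in range(4)])
        r=minimize(c,p0,method='Nelder-Mead',options=dict(initial_simplex=S,maxiter=400));rs.append((r.fun,r.x))
    return min(rs,key=lambda v:v[0])
def pts_near(P,d,c,rad,z0=.005,z1=.04,dmax=None):
    k=(d>0)&(P[...,2]>z0)&(P[...,2]<z1)&(np.hypot(P[...,0]-c[0],P[...,1]-c[1])<rad)
    return P[k]
def plan(tgt,yaw=None):
    """world TCP target, jaw (tool z) yaw deg world -> dx,dy,dz (tool), turn"""
    o=monitor.get_obs();M=R.from_euler('xyz',o['tool_rot'],degrees=True).as_matrix()
    d=M.T@(np.array(tgt)-o['tool_pos'])
    zy=np.degrees(np.arctan2(M[1,2],M[0,2]));t=0
    if yaw is not None:
        t=-(yaw-zy); t=(t+90)%180-90   # tool x down -> turn sign
    print('now',np.round(o['tool_pos'],3),'jaw yaw',round(zy,1),'q7',round(o['qpos'][6],1),'t',round(o['time_s'],2),'-> d',np.round(d,3),'turn',round(t,1))
E
python3 - <<'E'
from h import *
mt=camera_model("top");ms=camera_model("side")
dt=np.load("top0.npy");ds=np.load("side0.npy");Pt=cloud(mt,dt);Ps=cloud(ms,ds)
f=Pt[(dt>0)&(abs(Pt[...,0]-.45)<.05)&(abs(Pt[...,1]-.08)<.05)];print('plank z',f[:,2].mean(),f[:,2].std())
for t,c,r in(("tongs",(.42,-.34),.16),("nutcracker",(.585,.31),.105),("knife",(.48,.18),.1)):
    a=pts_near(Pt,dt,c,r);b=pts_near(Ps,ds,c,r)
    print(t,len(a),len(b),'bbox',a[:,:2].min(0).round(3),a[:,:2].max(0).round(3))
    for nm,q in(('top',a),('both',np.vstack([a,b]))):
        if t=='tongs': pass
        F=fit(t,q[:,:2],.3 ,2.5 if t=='knife' else 1.3);print(nm,round(F[0],1),F[1].round(4))
k=(dt>0)&(Pt[...,2]>.065)&(abs(Pt[...,0]-.45)<.08)&(abs(Pt[...,1]+.02)<.08);print('knob',Pt[k].mean(0).round(3),k.sum())
k=(dt>0)&(Pt[...,2]>.045)&(Pt[...,2]<.06)&(abs(Pt[...,0]-.56)<.2)&(abs(Pt[...,1]+.07)<.14)
print('lid',cv2.minAreaRect((Pt[k][:,:2]*1000).astype(np.float32)))
k=(dt>0)&(Pt[...,2]>.02)&(Pt[...,2]<.2)&(Pt[...,1]<-.42)&(Pt[...,0]>.4)
print('mortar',Pt[k].min(0),Pt[k].max(0))
plan([.46,-.02,.2],90)
M=R.from_euler('xyz',monitor.get_obs()['tool_rot'],degrees=True).as_matrix();print(M.round(2))
E
```

```text
plank z 0.0015920250310434713 0.004500930358678499
tongs 734 298 bbox [ 0.27  -0.493] [ 0.576 -0.183]
top 173.4 [ 0.4432 -0.3167  1.7558  0.8303]
both 132.2 [ 0.4423 -0.3167  1.7544  0.8361]
nutcracker 492 355 bbox [0.481 0.208] [0.689 0.408]
top 138.5 [0.6228 0.316  0.6456 0.9016]
both 82.7 [0.622  0.3187 0.6651 0.893 ]
knife 628 468 bbox [0.382 0.082] [0.571 0.275]
top 87.9 [0.4789 0.2086 2.1076 1.8557]
both 54.1 [0.4777 0.2083 2.0981 1.8443]
knob [ 0.441 -0.03   0.082] 33
lid ((562.7853393554688, -70.21791076660156), (287.39373779296875, 178.15325927734375), 5.620537757873535)
mortar [ 0.44791089 -0.63431241  0.02011168] [ 0.56923749 -0.50590083  0.16118037]
now [ 0.233 -0.607  0.242] jaw yaw -69.0 q7 -3.3 t 1.0 -> d [ 0.042  0.422 -0.467] turn 21.0
[[-0.    0.93  0.36]
 [-0.    0.36 -0.93]
 [-1.   -0.    0.  ]]
```

```bash
cat >> h.py <<'E'
def ray(m,uv,z):
    s=cv2.undistortPoints(np.array(uv,float).reshape(-1,1,2),K(m),np.array([m["k1"],0,0,0.])).reshape(-1,2)
    v=np.c_[s,np.ones(len(s))]@rot(m).T;o=np.array(m["xyz"]);return (o+v*((z-o[2])/v[:,2])[:,None])
def topfit(t,p,d,c,r,h,amin=.0,amax=2.5,view=None):
    """mask by median depth height, positions by ray at plane h"""
    m=camera_model("top");P=cloud(m,cv2.medianBlur(d,5));P0=cloud(m,d)
    bg=np.median(P[...,2][(abs(P[...,2])<.02)&(np.hypot(P[...,0]-c[0],P[...,1]-c[1])<r)])
    k=(P0[...,2]*.5+P[...,2]*.5>bg+.007)&(P[...,2]<.05)&(np.hypot(P[...,0]-c[0],P[...,1]-c[1])<r)
    n,l,st,ce=cv2.connectedComponentsWithStats(k.astype(np.uint8),connectivity=8)
    i=1+np.argmax(st[1:,4]);k=l==i
    v,u=np.nonzero(k);q=ray(m,np.c_[u,v],h)[:,:2]
    F=fit(t,q,amin,amax);return F,len(q),k
E
python3 - <<'E'
from h import *
p=cv2.imread("pics/top0.png")[...,::-1];d=np.load("top0.npy");m=camera_model("top");vis=np.ascontiguousarray(p[...,::-1])
big=cv2.resize(vis[120:320,160:470],None,fx=2.58,fy=2.58)
for t,c,r,h,b in(("tongs",(.42,-.34),.16,.026,1.),("nutcracker",(.585,.31),.11,.02,1.3),("knife",(.48,.18),.11,.018,2.5)):
    F,n,k=topfit(t,p,d,c,r,h,.3,b);print(t,n,round(F[0],1),F[1].round(4))
    mk=cv2.resize(k.astype(np.uint8)[120:320,160:470],None,fx=2.58,fy=2.58,interpolation=0)
    big[mk>0,1]=255
    # reproject model outline
    q=model(t,F[1]);X=np.c_[q,np.full(len(q),h)]-np.array(m["xyz"]);X=X@rot(m);s=X[:,:2]/X[:,2:];s*=1+m["k1"]*(s**2).sum(1,keepdims=True)
    for u,v in s*m["fx"]+[m["cx"],m["cy"]]: cv2.circle(big,(int((u-160)*2.58),int((v-120)*2.58)),0,(0,0,255),-1)
cv2.imwrite("pics/fit0.png",big)
print('pin',ray(m,[350.7,160.3],.053))
E
```

```text
tongs 376 3.7 [ 0.4438 -0.3164  1.7474  0.8324]
nutcracker 290 3.8 [0.6224 0.3181 0.6498 0.9028]
knife 453 2.7 [0.4778 0.2108 2.0661 1.9259]
pin [[ 0.70254549 -0.13698742  0.053     ]]
```

View pics/fit0.png

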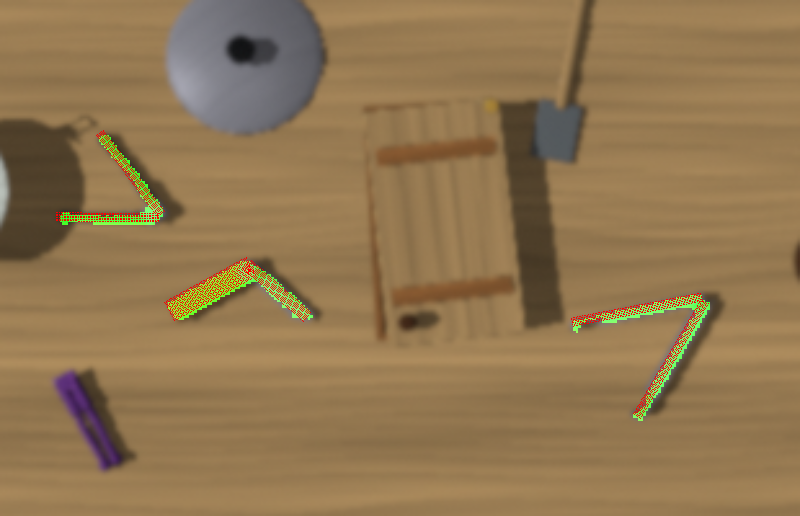

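```bash
python3 -c "
from h import *
plan([.441,-.03,.18],67.7)"
```

```text
now [ 0.233 -0.607  0.242] jaw yaw -69.0 q7 -3.3 t 1.0 -> d [ 0.062  0.401 -0.464] turn 43.3
```

step_arm(
  deltas=[
    [-0.2,0.062,0.401,-0.464,43],
    [-0.2,0.062,0.401,-0.464,43],
    [-0.2,0.062,0.401,-0.464,43],
    [-0.2,0.062,0.401,-0.464,43],
    [-0.2,0.062,0.401,-0.464,43],
    [-0.2,0.062,0.401,-0.464,43],
    [-0.2,0.062,0.401,-0.464,43],
    [-0.2,0.062,0.401,-0.464,43],
    [-0.2,0.062,0.401,-0.464,43],
    [-0.2,0.062,0.401,-0.464,43],
    [-0.2,0.062,0.401,-0.464,43],
    [-0.2,0.062,0.401,-0.464,43],
  ],
  newtons=15,
)

```text
time_s: 2.5
tool_pos: [0.4408, -0.0309, 0.1796]
tool_rot: [9.1, 90.0, -102.9]
force: [-0.9, -0.2, -0.8]
grip_width: 0.0346
```

```bash
python3 -c "
from h import *
plan([.441,-.03,.077],67.7)
print(monitor.get_obs()['grip_width'])
p,d=read_camera('side')
m=camera_model('side')
P=cloud(m,d);k=(d>0)&(P[...,2]>.062)&(P[...,2]<.09)&(abs(P[...,0]-.44)<.035)&(abs(P[...,1]+.03)<.035);print(P[k].mean(0),k.sum())
"
```

```text
now [ 0.441 -0.031  0.18 ] jaw yaw -112.0 q7 -108.9 t 2.5 -> d [ 0.103 -0.    -0.001] turn 0.3
0.03461386583495624
[ 0.43637971 -0.02630122  0.07622523] 49
```

step_arm(
  deltas=[
    [-0.2,0.05,0,0,0],
    [-0.2,0.08,0,0,0],
    [-0.2,0.103,0,0,0],
    [-0.2,0.103,0,0,0],
  ],
)

```text
time_s: 3.05
tool_pos: [0.4392, -0.0317, 0.0752]
tool_rot: [-75.5, 89.8, 172.3]
force: [0.1, -0.0, 0.2]
grip_width: 0.0345
```

step_arm(
  deltas=[
    [-0.2,0,0.001,0.02,-4],
    [-0.2,0,0.003,0.039,-8],
    [-0.2,0,0.006,0.059,-12],
    [-0.2,0,0.011,0.078,-16],
    [-0.2,0,0.017,0.096,-20],
    [-0.2,0,0.024,0.115,-24],
    [-0.2,0,0.033,0.132,-28],
    [-0.2,0,0.043,0.149,-32],
    [-0.2,0,0.054,0.166,-36],
    [-0.2,0,0.066,0.181,-40],
    [-0.2,0,0.076,0.192,-43],
    [-0.2,0,0.076,0.192,-43],
  ],
)

```text
time_s: 4.55
tool_pos: [0.4397, -0.239, 0.0778]
tool_rot: [30.4, 89.9, -38.8]
force: [0.2, -0.3, 0.9]
grip_width: 0.0348
```

```bash
python3 -c "
from h import *
a=np.radians(157.7+43);plan([.7025+.2825*np.cos(a),-.137+.2825*np.sin(a),.077],67.7+43)
p,d=read_camera('top');cv2.imwrite('pics/lidmid.png',cv2.resize(p[100:300,200:500,::-1],None,fx=2,fy=2))
print(monitor.get_obs()['force'])"
```

```text
now [ 0.44  -0.239  0.078] jaw yaw -69.3 q7 -48.3 t 4.55 -> d [ 0.001 -0.001 -0.003] turn 0.0
[-0.54122063  1.34081012  1.21945671]
```

View pics/lidmid.png

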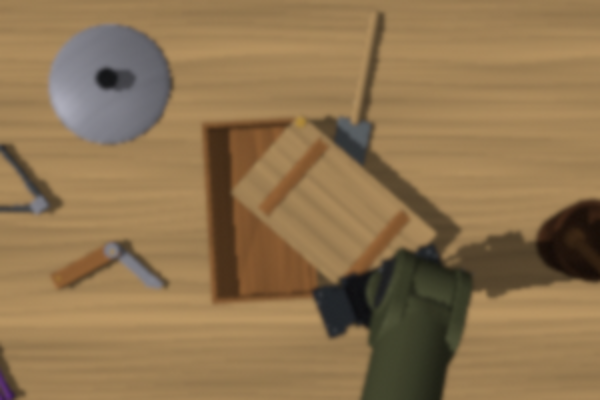

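step_arm(
  deltas=[
    [-0.2,0,0.001,0.02,-4],
    [-0.2,0,0.003,0.039,-8],
    [-0.2,0,0.006,0.059,-12],
    [-0.2,0,0.011,0.078,-16],
    [-0.2,0,0.017,0.096,-20],
    [-0.2,0,0.024,0.115,-24],
    [-0.2,0,0.033,0.132,-28],
    [-0.2,0,0.043,0.149,-32],
    [-0.2,0,0.054,0.166,-36],
    [-0.2,0,0.066,0.181,-40],
    [-0.2,0,0.076,0.192,-43],
    [-0.2,0,0.079,0.196,-44],
  ],
)

```text
time_s: 6.1
tool_pos: [0.5835, -0.3912, 0.0769]
tool_rot: [145.6, 90.0, 120.6]
force: [-1.3, 2.0, 0.9]
grip_width: 0.0344
```

step_arm(
  deltas=[
    [-0.2,0,0,0,0],
    [-0.2,-0.05,0,0,0],
    [-0.2,-0.1,0,0,0],
    [0.2,-0.15,0,0,0],
    [0.5,-0.15,-0.06,0,0],
    [0.5,-0.15,-0.12,0,0],
    [0.5,-0.15,-0.14,0,0],
  ],
)

```text
time_s: 6.98
tool_pos: [0.5195, -0.5235, 0.2264]
tool_rot: [-105.6, 89.8, -131.1]
force: [0.9, 0.7, -0.8]
grip_width: 0.0627
```

```bash
cat > look.py <<'E'
from h import *
import sys
def lookall(tag,which=("tongs","nutcracker","knife"),C=dict(tongs=(.42,-.34),nutcracker=(.585,.31),knife=(.48,.18))):
    p,d=read_camera("top");cv2.imwrite(f"pics/{tag}.png",p[...,::-1]);np.save(f"{tag}.npy",d)
    for t in which:
        r,h,b=dict(tongs=(.16,.026,1.),nutcracker=(.11,.02,1.3),knife=(.11,.018,2.5))[t]
        F,n,k=topfit(t,p,d,C[t],r,h,0,b);print(t,n,round(F[0],1),F[1].round(4))
    return p,d
E
python3 - <<'E'
from look import *
p,d=lookall("open1",())
plan([.55,-.25,.227],None)
m=camera_model("top");P=cloud(m,d)
k=(d>0)&(P[...,2]>.03)&(P[...,2]<.055)&(abs(P[...,0]-.56)<.19)&(abs(P[...,1]+.06)<.13)
cv2.imwrite('pics/o1.png',cv2.resize(p[100:300,200:500,::-1],None,fx=2,fy=2))
b=cv2.minAreaRect((P[k&(P[...,1]>-.13)][:,:2]*1000).astype(np.float32));print(b)
E
```

```text
now [ 0.519 -0.524  0.226] jaw yaw -25.5 q7 9.6 t 7.03 -> d [-0.002  0.261 -0.09 ] turn 0
((564.5962524414062, -59.82952117919922), (284.1854248046875, 150.08560180664062), 2.5215413570404053)
```

View pics/o1.png

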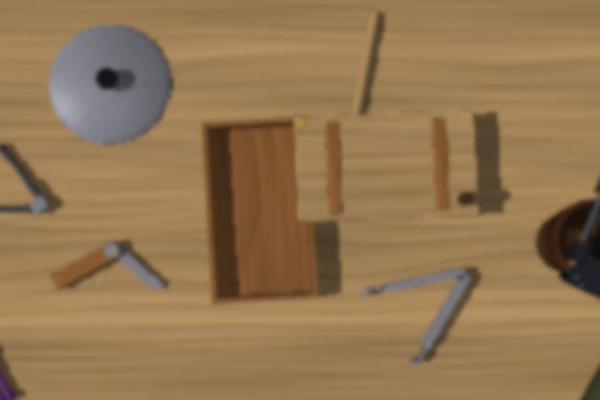

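```bash
cat >> h.py <<'E'
def proj(m,X):
    X=(np.asarray(X,float)-np.array(m["xyz"]))@rot(m);s=X[:,:2]/X[:,2:];s=s*(1+m["k1"]*(s**2).sum(1,keepdims=True))
    return s*m["fx"]+[m["cx"],m["cy"]]
def ortho(p,x0,x1,y0,y1,z,s=.001):
    m=camera_model("top");H=int(round((x1-x0)/s));W=int(round((y1-y0)/s))
    xs=x1-np.arange(H)*s;ys=y1-np.arange(W)*s
    G=np.stack([np.repeat(xs,W),np.tile(ys,H),np.full(H*W,z)],1)
    uv=proj(m,G).reshape(H,W,2).astype(np.float32)
    return cv2.remap(np.ascontiguousarray(p),uv[...,0],uv[...,1],cv2.INTER_CUBIC)
E
python3 - <<'E'
from h import *
p=cv2.imread("pics/open1.png")
o=ortho(p,.40,.73,-.2,.05,.042,.0005)   # 660x500 px, 0.5mm/px
o=np.vstack([o])[:660]
o=cv2.resize(o,None,fx=.9,fy=.9)
for i in range(0,600,90): cv2.putText(o,f"{.73-i/900*.5:.3f}",(2,i+10),0,.35,(255,255,255),1);cv2.line(o,(0,i),(8,i),(255,255,255),1)
cv2.imwrite("pics/box.png",o[:600])
E
```

```text
(no output)
```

View pics/box.png

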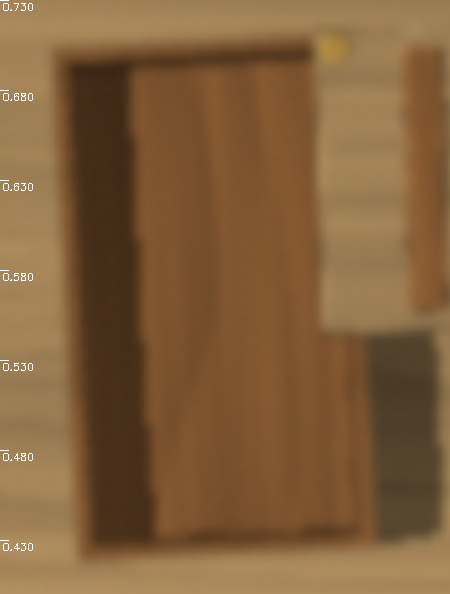

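```bash
python3 - <<'E'
from look import *
lookall("t1",("tongs",))
F=[.4438,-.3164,1.7474,.8324]
r=np.array(F[:2])-.075*np.array([np.cos(F[2]),np.sin(F[2])]);b=F[2]+F[3]/2
g=r+.045*np.array([np.cos(b),np.sin(b)]);print(g,np.degrees(b)+90)
plan([*g,.15],np.degrees(b)+90)
E
```

```text
tongs 377 3.9 [ 0.4437 -0.3158  1.7451  0.8391]
[ 0.43183555 -0.35291146] 213.96514855450494
now [ 0.521 -0.521  0.226] jaw yaw -25.4 q7 9.5 t 7.08 -> d [ 0.076  0.114 -0.153] turn -59.3
```

step_arm(
  deltas=[
    [1,0.03,0.05,-0.06,-10],
    [1,0.076,0.08,-0.12,-20],
    [1,0.076,0.114,-0.153,-30],
    [1,0.076,0.114,-0.153,-40],
    [1,0.076,0.114,-0.153,-50],
    [1,0.076,0.114,-0.153,-59],
    [1,0.076,0.114,-0.153,-59],
    [1,0.076,0.114,-0.153,-59],
  ],
  newtons=20,
)

```text
time_s: 8.07
tool_pos: [0.4342, -0.349, 0.1507]
tool_rot: [-7.5, 90.0, 26.4]
force: [0.7, -0.3, 0.6]
grip_width: 0.0871
```

```bash
python3 -c "
from h import *
plan([.4318,-.3528,.025],34)"
```

```text
now [ 0.434 -0.349  0.151] jaw yaw 33.9 q7 62.0 t 8.07 -> d [ 0.126 -0.002 -0.004] turn -0.1
```

step_arm(
  deltas=[
    [1,0.05,-0.002,-0.004,0],
    [1,0.1,-0.002,-0.004,0],
    [1,0.125,-0.002,-0.004,0],
    [1,0.125,-0.002,-0.004,0],
    [0,0.125,-0.002,-0.004,0],
    [-0.5,0.125,-0.002,-0.004,0],
    [-1,0.125,-0.002,-0.004,0],
    [-1,0.125,-0.002,-0.004,0],
    [-1,0.125,-0.002,-0.004,0],
    [-1,0.125,-0.002,-0.004,0],
    [-1,0.125,-0.002,-0.004,0],
    [-1,0.125,-0.002,-0.004,0],
  ],
)

```text
time_s: 9.57
tool_pos: [0.4313, -0.3543, 0.0255]
tool_rot: [165.4, 90.0, -160.6]
force: [-0.5, 0.5, 2.4]
grip_width: 0.0258
```

step_arm(
  deltas=[
    [-0.2,0,0,0,0],
    [0,0,0,0,0],
    [0,0,0,0,0],
    [0,-0.06,0,0,0],
    [0,-0.12,0,0,0],
    [0,-0.16,0,0,0],
  ],
)

```text
time_s: 10.32
tool_pos: [0.4322, -0.3545, 0.1885]
tool_rot: [-82.9, 89.8, -48.9]
force: [0.2, -0.9, -0.6]
grip_width: 0.0434
```

```bash
python3 - <<'E'
from h import *
plan([.55,.2,.2],-27)
d=np.load("t1.npy");P=cloud(camera_model("top"),d)
k=(d>0)&(P[...,2]>.03)&(P[...,1]>.33)&(P[...,0]>.4)&(P[...,2]<.13)
print('bowl',P[k].min(0),P[k].max(0));r=k&(P[...,2]>.06);q=P[r][:,:2];print(cv2.minEnclosingCircle((q*1000).astype(np.float32)),len(q))
k2=(d>0)&(P[...,2]>.075)&(P[...,1]>.3)&(P[...,0]>.4);print('clip',P[k2][:,:].round(3)[:20])
E
```

```text
now [ 0.432 -0.355  0.188] jaw yaw 34.0 q7 63.7 t 10.32 -> d [-0.013  0.394  0.408] turn 61.0
bowl [0.50919521 0.44708316 0.03000309] [0.69037518 0.63062953 0.09810363]
((608.3821411132812, 533.91455078125), 101.84001159667969) 487
clip [[0.689 0.476 0.091]
 [0.689 0.471 0.095]
 [0.686 0.474 0.095]
 [0.685 0.471 0.096]
 [0.686 0.469 0.092]
 [0.686 0.554 0.077]
 [0.684 0.48  0.088]
 [0.682 0.465 0.095]
 [0.681 0.481 0.086]
 [0.679 0.462 0.094]
 [0.677 0.483 0.088]
 [0.678 0.482 0.083]
 [0.677 0.464 0.088]
 [0.675 0.485 0.083]
 [0.676 0.482 0.081]
 [0.676 0.48  0.079]
 [0.675 0.476 0.082]
 [0.674 0.468 0.087]
 [0.672 0.487 0.086]
 [0.673 0.486 0.08 ]]
```

step_arm(
  deltas=[
    [0.2,-0.013,0.04,0.04,6],
    [0.2,-0.013,0.394,0.408,61],
    [0.2,-0.013,0.394,0.408,61],
    [0.2,-0.013,0.394,0.408,61],
    [0.2,-0.013,0.394,0.408,61],
    [0.2,-0.013,0.394,0.408,61],
    [0.2,-0.013,0.394,0.408,61],
    [0.2,-0.013,0.394,0.408,61],
    [1,-0.013,0.394,0.408,61],
    [1,-0.013,0.394,0.408,61],
    [1,-0.013,0.394,0.408,61],
    [1,-0.013,0.394,0.408,61],
  ],
)

```text
time_s: 11.82
tool_pos: [0.5497, 0.1995, 0.1981]
tool_rot: [-92.3, 89.9, -119.3]
force: [0.2, 0.2, -0.0]
grip_width: 0.0828
```

```bash
python3 - <<'E'
from look import *
p,d=lookall("n1",("tongs","nutcracker"))
F=[.6224,.3181,.6498,.9028]
plan([.5934,.3169,.025],-27)
o=ortho(cv2.imread("pics/n1.png"),.35,.75,-.5,.45,.02,.002)
cv2.imwrite("pics/n1o.png",cv2.resize(o,None,fx=1.6,fy=1.6))
E
```

```text
tongs 416 4.4 [ 0.4231 -0.3344  2.141   0.0248]
nutcracker 4 304.6 [0.6767 0.3423 5.5016 0.    ]
now [0.55  0.199 0.198] jaw yaw -27.2 q7 -63.0 t 11.88 -> d [ 0.173  0.125 -0.015] turn -0.2
```

View pics/n1o.png

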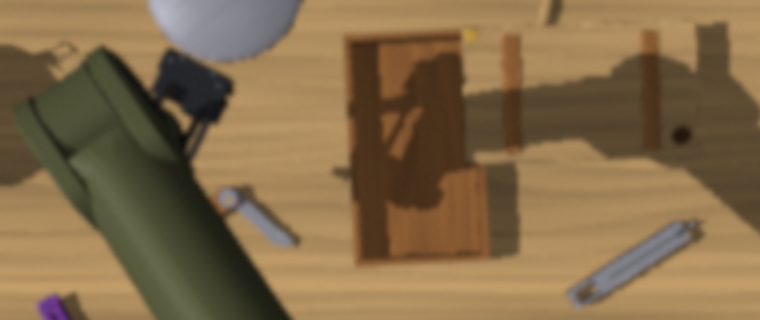

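step_arm(
  deltas=[
    [1,0,0.06,-0.008,0],
    [1,0,0.125,-0.015,0],
    [1,0.05,0.125,-0.015,0],
    [1,0.1,0.125,-0.015,0],
    [1,0.15,0.125,-0.015,0],
    [1,0.173,0.125,-0.015,0],
    [1,0.173,0.125,-0.015,0],
    [0,0.173,0.125,-0.015,0],
    [-1,0.173,0.125,-0.015,0],
    [-1,0.173,0.125,-0.015,0],
    [-1,0.173,0.125,-0.015,0],
    [-1,0.173,0.125,-0.015,0],
  ],
)

```text
time_s: 13.38
tool_pos: [0.5934, 0.319, 0.0259]
tool_rot: [61.4, 89.9, 34.3]
force: [0.7, 1.1, 1.0]
grip_width: 0.045
```

step_arm(
  deltas=[
    [-1,0,0,0,0],
    [-1,0,0,0,0],
    [-1,0,0,0,0],
  ],
)

```text
time_s: 13.75
tool_pos: [0.5935, 0.3186, 0.0257]
tool_rot: [16.7, 90.0, -10.4]
force: [1.1, -0.0, 1.9]
grip_width: 0.0266
```

step_arm(
  deltas=[
    [-0.2,0,0,0,0],
    [0,0,0,0,0],
    [0,0,0,0,0],
    [0,-0.06,0,0,0],
    [0,-0.12,0,0,0],
    [0,-0.16,0,0,0],
  ],
)

```text
time_s: 14.5
tool_pos: [0.5935, 0.3194, 0.1886]
tool_rot: [59.6, 89.9, 32.6]
force: [1.1, 0.7, -0.6]
grip_width: 0.0437
```

```bash
python3 -c "
from h import *
plan([.48,-.1,.19],49)"
```

```text
now [0.593 0.319 0.189] jaw yaw -27.0 q7 -74.7 t 14.5 -> d [-0.002 -0.425  0.089] turn -76.0
```

step_arm(
  deltas=[
    [-1,0,-0.06,0.01,-8],
    [-1,0,-0.425,0.089,-76],
    [-1,0,-0.425,0.089,-76],
    [-1,0,-0.425,0.089,-76],
    [-1,0,-0.425,0.089,-76],
    [-1,0,-0.425,0.089,-76],
    [-1,0,-0.425,0.089,-76],
    [-1,0,-0.425,0.089,-76],
    [-1,0,-0.425,0.089,-76],
    [-1,0,-0.425,0.089,-76],
    [-1,0,-0.425,0.089,-76],
    [-1,0,-0.425,0.089,-76],
  ],
)

```text
time_s: 16.0
tool_pos: [0.4795, -0.0993, 0.1856]
tool_rot: [-6.9, 90.0, 42.2]
force: [0.6, -0.6, 0.3]
grip_width: 0.0003
```

```bash
python3 - <<'E'
from look import *
p,d=lookall("k1",("knife","nutcracker"))
plan([.5,.04,.19],49)
E
```

```text
knife 463 2.8 [0.4777 0.211  2.0676 1.923 ]
nutcracker 289 3.2 [0.5966 0.3304 1.1559 0.0054]
now [ 0.479 -0.099  0.186] jaw yaw 49.0 q7 49.9 t 16.05 -> d [-0.004  0.076  0.119] turn 0.0
```

step_arm(
  deltas=[
    [-1,0,0.05,0.06,0],
    [-1,0,0.122,0.15,0],
    [-1,0,0.122,0.15,0],
    [-1,0,0.122,0.15,0],
    [-1,0.06,0.122,0.15,0],
    [-1,0.12,0.122,0.15,0],
    [-1,0.162,0.122,0.15,0],
    [-1,0.162,0.122,0.15,0],
    [-1,0.162,0.122,0.15,0],
  ],
)

```text
time_s: 17.18
tool_pos: [0.4857, 0.0926, 0.0233]
tool_rot: [119.8, 90.0, 168.8]
force: [-0.4, 0.8, -0.8]
grip_width: 0.0003
```

step_arm(
  deltas=[
    [-1,0,0.012,0,0],
    [-1,0,0.024,-0.003,10],
    [-1,0,0.036,-0.0045,20],
    [-1,0,0.048,-0.0035,30],
    [-1,0,0.0595,-0.0005,40],
    [-1,0,0.0705,0.0045,50],
    [-1,0,0.0805,0.0115,60],
    [-1,0,0.089,0.02,70],
    [-1,0,0.096,0.03,80],
    [-1,0,0.1015,0.0405,90],
    [-1,0,0.105,0.052,100],
    [-1,0,0.106,0.0595,106],
  ],
)

```text
time_s: 18.68
tool_pos: [0.4444, 0.2082, 0.024]
tool_rot: [53.5, 90.0, -3.7]
force: [0.1, -0.6, -0.2]
grip_width: 0.0002
```

step_arm(
  deltas=[
    [-1,0,0,0,0],
    [-1,0,-0.02,0,0],
    [-1,-0.06,-0.02,0,0],
    [-1,-0.12,-0.02,0,0],
    [-1,-0.165,-0.02,0,0],
    [-1,-0.165,-0.08,0,0],
    [-1,-0.165,-0.14,0,0],
    [-1,-0.165,-0.2,0,0],
    [-1,-0.165,-0.25,0,0],
    [-1,-0.165,-0.25,0,0],
  ],
)

```text
time_s: 19.92
tool_pos: [0.2951, 0.1193, 0.1591]
tool_rot: [-94.7, 85.8, -150.4]
force: [-0.9, 0.9, -0.1]
grip_width: 0.0006
```

```bash
python3 - <<'E'
from look import *
p,d=lookall("k2",("knife","nutcracker"))
plan([.5,.04,.19],49)
o=ortho(cv2.imread("pics/k2.png"),.35,.75,-.2,.45,.02,.001)
cv2.imwrite("pics/k2o.png",o)
E
```

```text
knife 363 2.4 [0.4782 0.2095 2.0674 0.0118]
nutcracker 292 3.2 [0.5965 0.3306 1.1577 0.0052]
now [0.29  0.115 0.154] jaw yaw -56.1 q7 -75.8 t 19.98 -> d [-0.048  0.129  0.179] turn 74.9
```

View pics/k2o.png

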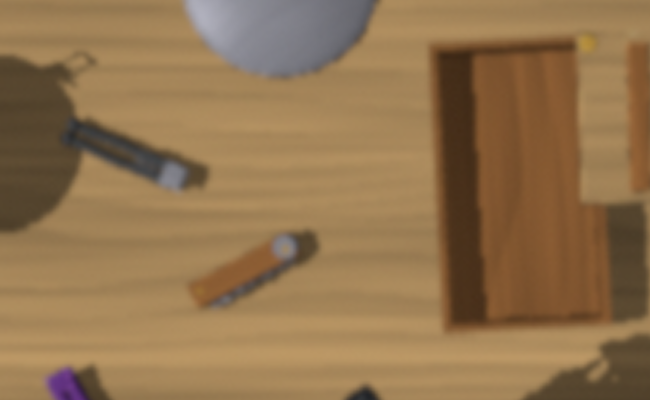

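```bash
python3 -c "
from h import *
plan([.4782,.2095,.154],28.5)"
```

```text
now [0.29  0.115 0.154] jaw yaw -56.1 q7 -75.8 t 19.98 -> d [-0.018  0.208  0.026] turn -84.6
```

step_arm(
  deltas=[
    [0.5,0,0.06,0.008,-10],
    [0.5,0,0.12,0.026,-20],
    [0.5,0,0.18,0.026,-30],
    [0.5,0,0.208,0.026,-40],
    [0.5,0,0.208,0.026,-50],
    [0.5,0,0.208,0.026,-60],
    [0.5,0,0.208,0.026,-70],
    [0.5,0,0.208,0.026,-80],
    [0.5,0,0.208,0.026,-84.6],
    [0.5,0,0.208,0.026,-84.6],
  ],
  newtons=25,
)

```text
time_s: 21.22
tool_pos: [0.4849, 0.2034, 0.1408]
tool_rot: [-173.8, 85.4, -146.2]
force: [0.1, 0.5, 0.4]
grip_width: 0.0651
```

```bash
python3 -c "
from h import *
print(monitor.get_obs()['tool_rot'])
plan([.4782,.2095,.024],28.5)"
```

```text
[-173.80699359   85.42832301 -146.2219347 ]
now [0.485 0.203 0.141] jaw yaw 27.6 q7 -4.4 t 21.23 -> d [0.117 0.009 0.006] turn -0.9
```

step_arm(
  deltas=[
    [0.5,0,0,0,0],
    [0.5,0,0,0,0],
  ],
)

```text
time_s: 21.48
tool_pos: [0.4848, 0.2042, 0.1407]
tool_rot: [-173.6, 85.4, -146.0]
force: [0.7, -0.3, 0.1]
grip_width: 0.0652
```

```bash
python3 -c "
from h import *
o=monitor.get_obs();M=R.from_euler('xyz',o['tool_rot'],degrees=True).as_matrix();print(M.round(3),o['tool_pos'],o['qpos'].round(1))"
```

```text
[[-0.066 -0.464  0.883]
 [-0.045  0.886  0.462]
 [-0.997 -0.009 -0.079]] [0.48480132 0.20419277 0.14074074] [  1.   13.3 -30.6 103.4   7.6  69.9  -4.4]
```

step_arm(
  deltas=[
    [0.5,-0.06,0,0,0],
    [0.5,-0.12,-0.03,0.04,0],
    [0.5,-0.181,-0.219,0.285,0],
    [0.5,-0.181,-0.219,0.285,0],
    [0.5,-0.181,-0.219,0.285,0],
    [0.5,-0.181,-0.219,0.285,0],
    [0.5,-0.181,-0.219,0.285,0],
    [0.5,-0.181,-0.219,0.285,0],
    [0.5,-0.181,-0.219,0.285,0],
    [0.5,-0.181,-0.219,0.285,0],
  ],
)

```text
time_s: 22.72
tool_pos: [0.8494, 0.1515, 0.2994]
tool_rot: [-174.6, 85.3, -146.8]
force: [0.5, -0.2, 0.3]
grip_width: 0.0651
```

```bash
cat > st.py <<'E'
from h import *
o=monitor.get_obs();M=R.from_euler('xyz',o['tool_rot'],degrees=True).as_matrix();print(M.round(3),o['tool_pos'],o['qpos'].round(1),o['time_s'])
E
python3 st.py
```

```text
[[-0.068 -0.466  0.882]
 [-0.045  0.885  0.464]
 [-0.997 -0.008 -0.081]] [0.84944293 0.15154653 0.29943477] [ -9.9  59.3 -21.1  12.9  20.7 113.   13.6] 22.725
```

step_arm(
  deltas=[
    [0.5,0,0.06,0.01,0],
    [0.5,-0.009,0.352,0.072,0],
    [0.5,-0.009,0.352,0.072,0],
    [0.5,-0.009,0.352,0.072,0],
    [0.5,-0.009,0.352,0.072,0],
    [0.5,-0.009,0.352,0.072,0],
    [0.5,-0.009,0.352,0.072,0],
    [0.5,-0.009,0.352,0.072,0],
  ],
)

```text
time_s: 23.72
tool_pos: [0.7262, 0.4879, 0.2988]
tool_rot: [-169.2, 86.6, -140.9]
force: [-0.0, -0.8, 0.6]
grip_width: 0.0651
```

```bash
python3 st.py
```

```text
[[-0.046 -0.475  0.879]
 [-0.037  0.88   0.474]
 [-0.998 -0.011 -0.058]] [0.72624317 0.48787065 0.29880317] [-33.   65.  -79.1   3.9  77.5 117.6  -8.7] 23.725
```

step_arm(
  deltas=[
    [0.5,0,0,0.02,0],
    [0.5,0,0,0.04,0],
    [0.5,0,0,0.04,0],
  ],
)

```text
time_s: 24.1
tool_pos: [0.7338, 0.4777, 0.2909]
tool_rot: [-172.1, 86.1, -144.6]
force: [-0.4, -0.1, -0.6]
grip_width: 0.0654
```

```bash
python3 st.py
```

```text
[[-0.055 -0.463  0.885]
 [-0.039  0.886  0.461]
 [-0.998 -0.009 -0.067]] [0.73384185 0.47773996 0.2908991 ] [-32.4  65.6 -79.2   3.3  77.7 117.6  -8.4] 24.1
```

step_arm(
  deltas=[
    [0.5,0,0,-0.05,0],
    [0.5,-0.06,-0.006,-0.056,0],
    [0.5,-0.127,-0.006,-0.056,0],
    [0.5,-0.127,-0.006,-0.056,0],
    [0.5,-0.127,-0.006,-0.056,0],
  ],
)

```text
time_s: 24.72
tool_pos: [0.6862, 0.4421, 0.3498]
tool_rot: [-172.9, 82.7, -145.7]
force: [-0.3, -0.1, -1.2]
grip_width: 0.0655
```

```bash
python3 st.py
```

```text
[[-0.106 -0.457  0.883]
 [-0.072  0.889  0.452]
 [-0.992 -0.016 -0.127]] [0.68616826 0.44211164 0.34978942] [-30.8  54.3 -23.   16.6  19.3 117.6 -10.6] 24.725
```

step_arm(
  deltas=[
    [0.5,-0.047,0.007,0.053,0],
    [0.5,-0.047,0.007,0.053,0],
    [0.5,-0.047,0.007,0.053,0],
    [0.5,-0.047,0.007,0.053,0],
  ],
)

```text
time_s: 25.22
tool_pos: [0.7008, 0.4533, 0.3648]
tool_rot: [-168.7, 85.7, -141.7]
force: [0.1, -0.1, -0.0]
grip_width: 0.0657
```

```bash
python3 st.py
```

```text
[[-0.058 -0.455  0.888]
 [-0.046  0.89   0.453]
 [-0.997 -0.015 -0.073]] [0.7007549  0.45326832 0.36481155] [-36.8  56.6  18.5  10.5 -16.4 117.6  -5.9] 25.225
```

step_arm(
  deltas=[
    [0.5,-0.04,0,0.04,0],
    [0.5,-0.04,0,0.04,0],
    [0.5,-0.04,0,0.04,0],
    [0.5,-0.04,0,0.04,0],
  ],
)

```text
time_s: 25.72
tool_pos: [0.7088, 0.4553, 0.3775]
tool_rot: [-171.0, 87.9, -143.9]
force: [-0.0, 0.4, -0.0]
grip_width: 0.0654
```

```bash
python3 st.py
```

```text
[[-0.029 -0.457  0.889]
 [-0.022  0.89   0.456]
 [-0.999 -0.006 -0.036]] [0.70875704 0.4553047  0.37750094] [-36.3  57.3  23.4   7.8 -21.6 117.6  -5.7] 25.725
```

Tilt halved to 2.1°; once more.

step_arm(
  deltas=[
    [0.5,-0.04,0,0.035,0],
    [0.5,-0.04,0,0.035,0],
    [0.5,-0.04,0,0.035,0],
    [0.5,-0.04,0,0.035,0],
  ],
)

```text
time_s: 26.22
tool_pos: [0.7138, 0.4547, 0.3949]
tool_rot: [-77.3, 89.8, -50.1]
force: [-0.2, 0.3, 0.7]
grip_width: 0.065
```

```bash
python3 st.py
```

```text
[[ 0.002 -0.457  0.89 ]
 [-0.003  0.89   0.457]
 [-1.    -0.003  0.001]] [0.71375505 0.45474263 0.39492861] [-36.   57.3  29.5   5.8 -27.6 117.6  -5.5] 26.225
```

```bash
python3 -c "
from h import *
plan([.4782,.2095,.13],28.5)"
```

```text
now [0.714 0.455 0.395] jaw yaw 27.2 q7 -5.5 t 26.23 -> d [ 0.265 -0.11  -0.322] turn -1.3
```

step_arm(
  deltas=[
    [0.5,0,-0.02,-0.06,0],
    [0.5,0,-0.06,-0.16,-1],
    [0.5,0.1,-0.09,-0.25,-1],
    [0.5,0.2,-0.11,-0.322,-1],
    [0.5,0.265,-0.11,-0.322,-1],
    [0.5,0.265,-0.11,-0.322,-1],
    [0.5,0.265,-0.11,-0.322,-1],
    [0.5,0.265,-0.11,-0.322,-1],
    [0.5,0.265,-0.11,-0.322,-1],
    [0.5,0.265,-0.11,-0.322,-1],
  ],
)

```text
time_s: 27.48
tool_pos: [0.4763, 0.2081, 0.1289]
tool_rot: [-118.6, 89.8, -90.4]
force: [0.2, 1.0, 0.9]
grip_width: 0.0652
```

```bash
python3 st.py;python3 -c "
from look import *
plan([.4782,.2095,.024],28.5)
read_camera('side')
for n in ('knife_mid','nutcracker_mid'):
  r=regions_of('side',n)
  print([(q['p'],q['pixel'],q['pixels'].sum()) for q in r])"
```

```text
[[-0.    -0.472  0.881]
 [-0.004  0.881  0.472]
 [-1.    -0.003 -0.002]] [0.47630214 0.20805442 0.12890272] [-62.4   8.6  38.8 110.6  -5.8  62.9   7. ] 27.475
now [0.476 0.208 0.129] jaw yaw 28.2 q7 7.0 t 27.48 -> d [0.105 0.001 0.003] turn -0.3
[(0.91, [287.8, 272.3], np.int64(410))]
[(0.68, [231.7, 271.4], np.int64(414)), (0.59, [284.0, 336.3], np.int64(535))]
```

step_arm(
  deltas=[
    [0.5,0.05,0.001,0.003,0],
    [0.5,0.09,0.001,0.003,0],
    [0.5,0.105,0.001,0.003,0],
    [0.5,0.105,0.001,0.003,0],
    [-0.5,0.105,0.001,0.003,0],
    [-1,0.105,0.001,0.003,0],
    [-1,0.105,0.001,0.003,0],
    [-1,0.105,0.001,0.003,0],
    [-1,0.105,0.001,0.003,0],
    [-1,0.105,0.001,0.003,0],
    [-1,0.105,0.001,0.003,0],
  ],
)

```text
time_s: 29.0
tool_pos: [0.4812, 0.2114, 0.0258]
tool_rot: [-55.2, 89.8, -27.0]
force: [-2.6, -0.5, 4.9]
grip_width: 0.0298
```

step_arm(
  deltas=[
    [-1,-0.03,0,0,0],
    [-1,-0.09,0,0,0],
    [-1,-0.12,0,0,0],
    [-1,-0.12,0,0,0],
  ],
)

```text
time_s: 29.5
tool_pos: [0.4825, 0.2124, 0.1476]
tool_rot: [-19.0, 89.5, 9.2]
force: [0.2, -0.4, -2.1]
grip_width: 0.0301
```

```bash
python3 - <<'E'
from h import *
def box(bx,by,a=np.radians(3.0),c=(.565,-.0697)): return np.array(c)+R2(a)@np.array([bx,by])
print(box(-.07,-.018),box(.066,-.018),box(0.008,.041))
plan([*box(-.07,-.018),.14],93)
E
```

```text
[ 0.49603798 -0.09133885] [ 0.6318516  -0.08422116] [ 0.57084326 -0.0283375 ]
now [0.483 0.212 0.148] jaw yaw 28.2 q7 6.5 t 29.5 -> d [ 0.007 -0.274 -0.132] turn -64.8
```

step_arm(
  deltas=[
    [-1,0,-0.04,-0.02,-8],
    [-1,0,-0.09,-0.044,-16],
    [-1,0,-0.14,-0.068,-26],
    [-1,0,-0.2,-0.1,-36],
    [-1,0.007,-0.25,-0.12,-46],
    [-1,0.007,-0.274,-0.132,-56],
    [-1,0.007,-0.274,-0.132,-65],
    [-1,0.007,-0.274,-0.132,-65],
    [-1,0.007,-0.274,-0.132,-65],
  ],
)

```text
time_s: 30.62
tool_pos: [0.4934, -0.0916, 0.1383]
tool_rot: [-136.2, 89.8, -43.1]
force: [0.2, 0.4, -1.2]
grip_width: 0.0298
```

```bash
python3 - <<'E'
from h import *
plan([.496,-.0913,.034],93)
o=monitor.get_obs();print(o['grip_width'])
p,d=read_camera("side");cv2.imwrite("pics/kn.png",cv2.resize(p[120:290,240:460,::-1],None,fx=3,fy=3))
E
```

```text
now [ 0.493 -0.092  0.138] jaw yaw 93.1 q7 105.4 t 30.62 -> d [ 0.104 -0.002  0.   ] turn 0.1
0.02979364922539602
```

View pics/kn.png

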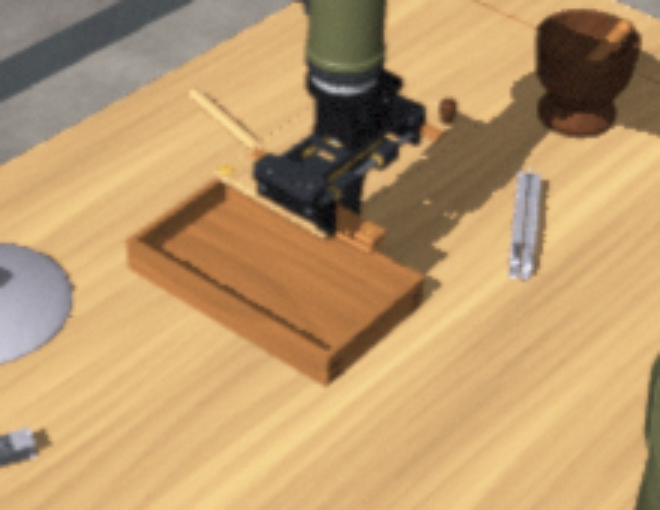

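step_arm(
  deltas=[
    [-1,0.04,-0.003,0,0],
    [-1,0.075,-0.003,0,0],
    [-1,0.095,-0.003,0,0],
    [-1,0.105,-0.003,0,0],
    [-1,0.105,-0.003,0,0],
  ],
)

```text
time_s: 31.3
tool_pos: [0.4976, -0.0921, 0.0343]
tool_rot: [-123.6, 89.7, -30.4]
force: [0.5, -1.0, -2.3]
grip_width: 0.0297
```

step_arm(
  deltas=[
    [-0.06,0,0,0,0],
    [-0.06,0,0,0,0],
    [-0.06,0,0,0,0],
    [-0.06,-0.03,0,0,0],
    [-0.06,-0.08,0,0,0],
    [-0.06,-0.13,0,0,0],
    [-0.06,-0.15,0,0,0],
  ],
)

```text
time_s: 32.17
tool_pos: [0.4982, -0.0925, 0.1874]
tool_rot: [-97.6, 89.5, -4.4]
force: [0.2, 0.0, -0.0]
grip_width: 0.0407
```

```bash
python3 - <<'E'
from h import *
plan([.4231,-.3344,.19],2.141*57.3+90)
print(monitor.get_obs()['grip_width'])
E
```

```text
now [ 0.498 -0.092  0.187] jaw yaw 93.2 q7 103.0 t 32.17 -> d [-0.003  0.088 -0.237] turn 60.5
0.040653643438949276
```

```bash
python3 - <<'E'
from h import *
plan([.5966,.3305,.15],156.3)
E
```

```text
now [ 0.498 -0.092  0.187] jaw yaw 93.2 q7 103.0 t 32.17 -> d [ 0.038 -0.121  0.417] turn -63.1
```

step_arm(
  deltas=[
    [0,0,-0.02,0.05,-8],
    [0,0,-0.121,0.417,-63],
    [0,0,-0.121,0.417,-63],
    [0,0,-0.121,0.417,-63],
    [0,0,-0.121,0.417,-63],
    [0.2,0,-0.121,0.417,-63],
    [0.2,0.038,-0.121,0.417,-63],
    [0.2,0.038,-0.121,0.417,-63],
    [0.2,0.038,-0.121,0.417,-63],
    [0.2,0.038,-0.121,0.417,-63],
  ],
  newtons=25,
)

```text
time_s: 33.42
tool_pos: [0.5956, 0.3282, 0.147]
tool_rot: [178.2, 89.7, -25.8]
force: [0.1, -0.3, -0.4]
grip_width: 0.0521
```

```bash
python3 - <<'E'
from look import *
plan([.5966,.3305,.024],156.3)
p,d=lookall("n3",("tongs",))
F,n,k=topfit("knife",p,d,(.5,-.09),.075,.026,0,.3);print(n,F)
o=ortho(cv2.imread("pics/n3.png"),.40,.74,-.2,.43,.03,.001);cv2.imwrite("pics/n3o.png",o)
E
```

```text
now [0.596 0.328 0.147] jaw yaw 156.0 q7 135.0 t 33.42 -> d [ 0.123 -0.002  0.001] turn -0.3
tongs 402 4.5 [ 0.4226 -0.3344  2.1436  0.0217]
382 (np.float64(6.195876775015445), array([ 4.86202947e-01, -8.23098954e-02,  1.51140079e-01,  5.57567521e-06]))
```

View pics/n3o.png

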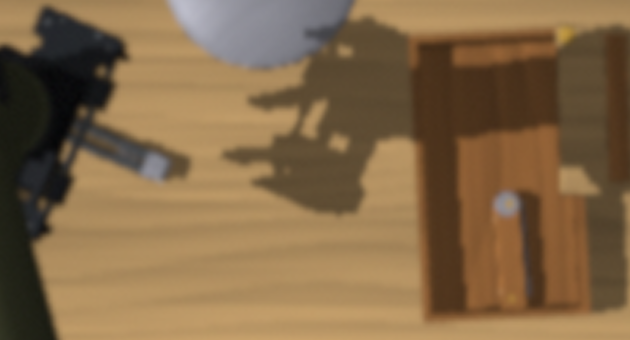

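step_arm(
  deltas=[
    [0.2,0.05,-0.002,0.001,0],
    [0.2,0.1,-0.002,0.001,0],
    [0.2,0.123,-0.002,0.001,0],
    [0.2,0.123,-0.002,0.001,0],
    [-0.5,0.123,-0.002,0.001,0],
    [-1,0.123,-0.002,0.001,0],
    [-1,0.123,-0.002,0.001,0],
    [-1,0.123,-0.002,0.001,0],
    [-1,0.123,-0.002,0.001,0],
    [-1,0.123,-0.002,0.001,0],
  ],
)

```text
time_s: 34.72
tool_pos: [0.5962, 0.3328, 0.024]
tool_rot: [-169.0, 89.6, -12.8]
force: [2.2, -1.2, 6.1]
grip_width: 0.0267
```

step_arm(
  deltas=[
    [-1,-0.03,0,0,0],
    [-1,-0.09,0,0,0],
    [-1,-0.13,0,0,0],
    [-1,-0.13,0,0,0],
  ],
)

```text
time_s: 35.22
tool_pos: [0.5954, 0.3343, 0.1559]
tool_rot: [-144.7, 89.6, 11.5]
force: [0.4, 0.7, -2.3]
grip_width: 0.0268
```

```bash
python3 - <<'E'
from h import *
plan([.6245,-.0886,.155],93)
p,d=read_camera("top");o=ortho(p[...,::-1],.42,.72,-.17,.03,.03,.0005);cv2.imwrite("pics/kb.png",o)
E
```

```text
now [0.595 0.334 0.156] jaw yaw 156.2 q7 134.8 t 35.23 -> d [ 0.     0.375 -0.197] turn 63.2
```

View pics/kb.png

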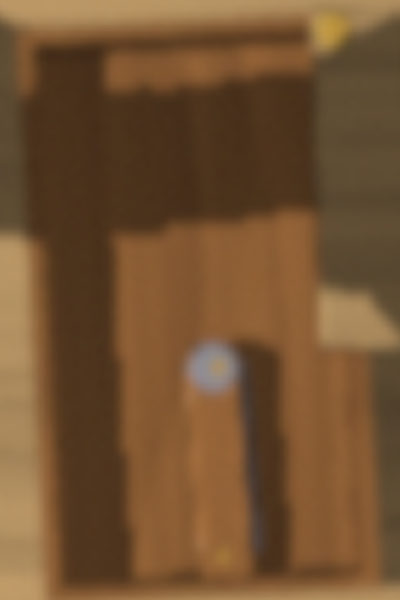

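step_arm(
  deltas=[
    [-1,0,0.04,-0.02,7],
    [-1,0,0.09,-0.046,16],
    [-1,0,0.14,-0.073,26],
    [-1,0,0.19,-0.1,36],
    [-1,0,0.24,-0.126,46],
    [-1,0,0.29,-0.152,56],
    [-1,0,0.34,-0.178,63],
    [-1,0,0.375,-0.197,63],
    [-1,0,0.375,-0.197,63],
    [-1,0,0.375,-0.197,63],
    [-1,0,0.375,-0.197,63],
  ],
)

```text
time_s: 36.65
tool_pos: [0.6228, -0.0872, 0.1525]
tool_rot: [-122.6, 89.9, -29.3]
force: [0.7, 0.5, -2.5]
grip_width: 0.0265
```

```bash
python3 - <<'E'
from h import *
plan([.6245,-.0886,.034],93);print(monitor.get_obs()['grip_width'])
E
```

```text
now [ 0.623 -0.087  0.152] jaw yaw 93.3 q7 114.6 t 36.65 -> d [ 0.118 -0.001 -0.001] turn 0.3
0.026454169120676052
```

step_arm(
  deltas=[
    [-1,0.05,-0.002,-0.001,0],
    [-1,0.09,-0.002,-0.001,0],
    [-1,0.11,-0.002,-0.001,0],
    [-1,0.119,-0.002,-0.001,0],
    [-1,0.119,-0.002,-0.001,0],
  ],
)

```text
time_s: 37.28
tool_pos: [0.6262, -0.0905, 0.0353]
tool_rot: [-118.5, 89.7, -25.3]
force: [-0.0, -0.2, -1.4]
grip_width: 0.026
```

step_arm(
  deltas=[
    [-0.2,0,0,0,0],
    [-0.2,0,0,0,0],
    [-0.2,0,0,0,0],
    [-0.2,-0.03,0,0,0],
    [-0.2,-0.08,0,0,0],
    [-0.2,-0.13,0,0,0],
    [-0.2,-0.15,0,0,0],
  ],
)

```text
time_s: 38.15
tool_pos: [0.6265, -0.0911, 0.1885]
tool_rot: [-105.6, 89.5, -12.4]
force: [-0.6, 0.9, 0.1]
grip_width: 0.0349
```

```bash
python3 - <<'E'
from h import *
print(monitor.get_obs()['grip_width'])
plan([.4226,-.3344,.15],2.142*57.3+90)
plan([.49,-.0805,.19],93)
E
```

```text
0.03492782963044374
now [ 0.627 -0.091  0.188] jaw yaw 93.2 q7 113.8 t 38.15 -> d [ 0.037  0.217 -0.232] turn 60.4
now [ 0.627 -0.091  0.188] jaw yaw 93.2 q7 113.8 t 38.15 -> d [-0.003  0.136  0.018] turn 0.2
```

step_arm(
  deltas=[
    [0.3,0,0.06,0.01,0],
    [0.3,0,0.12,0.015,0],
    [0.3,0,0.136,0.015,0],
    [0.3,0.05,0.136,0.011,0],
    [0.3,0.1,0.136,0.011,0],
    [0.3,0.14,0.136,0.011,0],
    [0.3,0.154,0.136,0.011,0],
    [0.3,0.154,0.136,0.011,0],
  ],
  newtons=15,
)

```text
time_s: 39.15
tool_pos: [0.4891, -0.0876, 0.0301]
tool_rot: [-137.2, 89.8, -44.0]
force: [0.3, -0.9, 0.5]
grip_width: 0.0566
```

```bash
python3 - <<'E'
from h import *
plan([.49,-.0805,.034],93);print(monitor.get_obs()['grip_width'],monitor.get_obs()['force'])
E
```

```text
now [ 0.489 -0.088  0.03 ] jaw yaw 93.1 q7 116.6 t 39.15 -> d [-0.004 -0.001  0.007] turn 0.1
0.05661873005370796 [ 0.348988   -0.91335468  0.48540862]
```

step_arm(
  deltas=[
    [-0.5,-0.002,0,0,0],
    [-1,-0.002,0,0,0],
    [-1,-0.002,0,0,0],
    [-1,-0.002,0,0,0],
    [-1,-0.004,0,-0.005,0],
    [-1,-0.004,-0.001,-0.01,0],
    [-1,-0.003,-0.001,-0.01,0],
    [-0.1,-0.003,-0.001,-0.01,0],
    [-0.1,-0.003,-0.001,-0.01,0],
    [-0.1,-0.05,-0.001,-0.01,0],
    [-0.1,-0.1,-0.001,-0.01,0],
    [-0.1,-0.15,-0.001,-0.01,0],
  ],
)

```text
time_s: 40.65
tool_pos: [0.49, -0.0969, 0.1816]
tool_rot: [-127.2, 89.8, -34.0]
force: [0.7, 1.3, 0.5]
grip_width: 0.0392
```

```bash
python3 - <<'E'
from h import *
print(monitor.get_obs()['grip_width'])
plan([.4226,-.3344,.15],2.142*57.3+90)
E
```

```text
0.03922192930846695
now [ 0.49  -0.097  0.182] jaw yaw 93.2 q7 103.5 t 40.65 -> d [ 0.032  0.081 -0.233] turn 60.4
```

step_arm(
  deltas=[
    [0,0,0.02,-0.05,9],
    [0,0,0.04,-0.11,19],
    [0,0,0.06,-0.17,29],
    [0,0.01,0.08,-0.22,39],
    [0.2,0.032,0.081,-0.233,49],
    [0.2,0.032,0.081,-0.233,60.4],
    [0.2,0.032,0.081,-0.233,60.4],
    [0.2,0.032,0.081,-0.233,60.4],
  ],
  newtons=25,
)

```text
time_s: 41.65
tool_pos: [0.4228, -0.3338, 0.1487]
tool_rot: [-56.8, 89.7, -23.8]
force: [0.4, -0.4, 0.7]
grip_width: 0.0521
```

```bash
python3 - <<'E'
from h import *
plan([.4226,-.3344,.027],2.142*57.3+90)
p,d=read_camera("top");o=ortho(p[...,::-1],.42,.72,-.17,.03,.03,.0005)
o2=ortho(p[...,::-1],.3,.6,-.5,-.3,.026,.0005)
cv2.imwrite("pics/kb2.png",np.hstack([o,o2]))
E
```

```text
now [ 0.423 -0.334  0.149] jaw yaw 33.0 q7 84.2 t 41.65 -> d [ 0.122  0.    -0.001] turn 0.3
```

View pics/kb2.png

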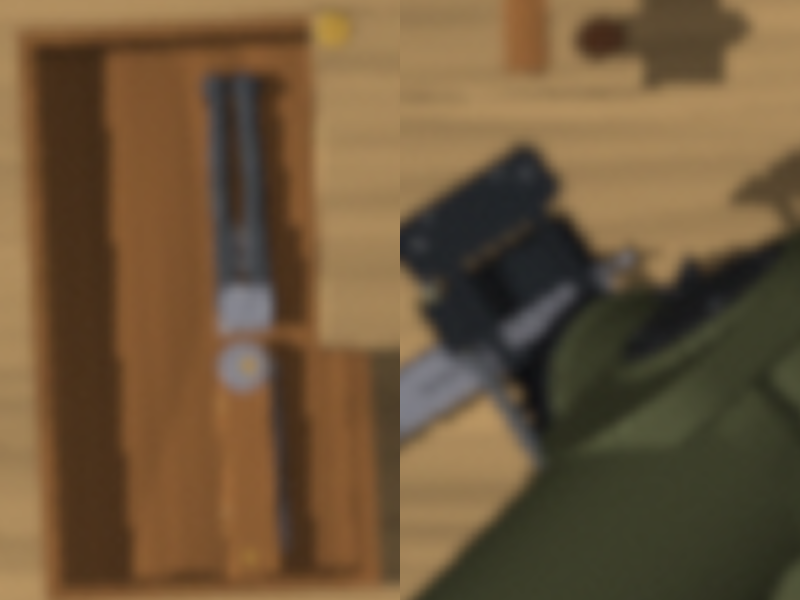

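step_arm(
  deltas=[
    [0.2,0.05,0,-0.001,0],
    [0.2,0.1,0,-0.001,0],
    [0.2,0.122,0,-0.001,0],
    [0.2,0.122,0,-0.001,0],
    [-0.5,0.122,0,-0.001,0],
    [-1,0.122,0,-0.001,0],
    [-1,0.122,0,-0.001,0],
    [-1,0.122,0,-0.001,0],
    [-1,0.122,0,-0.001,0],
    [-1,0.122,0,-0.001,0],
  ],
)

```text
time_s: 42.95
tool_pos: [0.4223, -0.3355, 0.0273]
tool_rot: [-61.7, 89.7, -28.9]
force: [-1.4, -0.4, 7.0]
grip_width: 0.0253
```

step_arm(
  deltas=[
    [-1,-0.03,0,0,0],
    [-1,-0.09,0,0,0],
    [-1,-0.135,0,0,0],
    [-1,-0.135,0,0,0],
  ],
)

```text
time_s: 43.45
tool_pos: [0.4234, -0.3357, 0.1645]
tool_rot: [-51.0, 89.4, -18.2]
force: [-0.1, -0.4, -1.3]
grip_width: 0.0258
```

```bash
python3 - <<'E'
from h import *
plan([.5544,-.0292,.16],93);print(monitor.get_obs()['grip_width'])
E
```

```text
now [ 0.423 -0.336  0.164] jaw yaw 32.8 q7 82.3 t 43.45 -> d [0.005 0.187 0.276] turn -60.2
0.025758545539698804
```

step_arm(
  deltas=[
    [-1,0,0.02,0.03,-6],
    [-1,0,0.045,0.068,-15],
    [-1,0,0.07,0.105,-24],
    [-1,0,0.1,0.145,-33],
    [-1,0,0.125,0.185,-42],
    [-1,0,0.155,0.23,-51],
    [-1,0.005,0.187,0.276,-60],
    [-1,0.005,0.187,0.276,-60],
    [-1,0.005,0.187,0.276,-60],
    [-1,0.005,0.187,0.276,-60],
  ],
)

```text
time_s: 44.7
tool_pos: [0.5515, -0.0295, 0.1558]
tool_rot: [-133.7, 89.8, -41.1]
force: [0.7, -0.2, -1.4]
grip_width: 0.0256
```

```bash
python3 - <<'E'
from h import *
plan([.5544,-.0292,.036],93);print(monitor.get_obs()['grip_width'])
p,d=read_camera("side");cv2.imwrite("pics/tg.png",cv2.resize(p[120:290,240:460,::-1],None,fx=3,fy=3))
E
```

```text
now [ 0.552 -0.03   0.156] jaw yaw 92.6 q7 102.6 t 44.7 -> d [ 0.12  -0.003  0.001] turn -0.4
0.025613207496848554
```

View pics/tg.png

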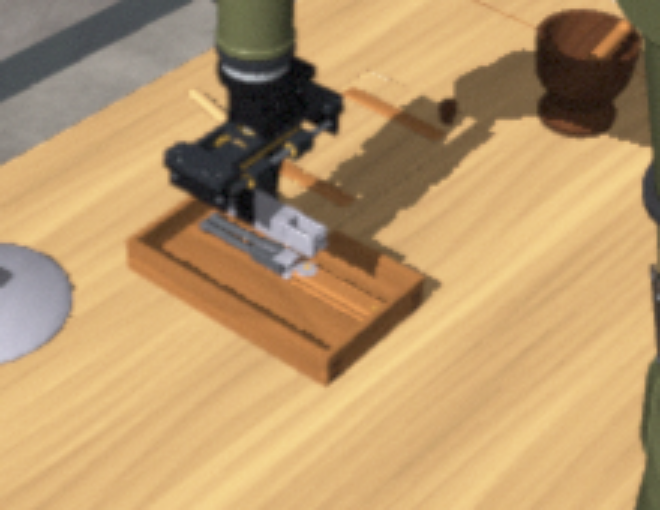

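step_arm(
  deltas=[
    [-1,0.05,-0.002,0.002,0],
    [-1,0.09,-0.002,0.002,0],
    [-1,0.11,-0.002,0.002,0],
    [-1,0.119,-0.002,0.002,0],
    [-1,0.119,-0.002,0.002,0],
  ],
)

```text
time_s: 45.38
tool_pos: [0.5552, -0.0264, 0.0379]
tool_rot: [-117.5, 89.7, -24.7]
force: [0.3, -0.8, -0.8]
grip_width: 0.0254
```

step_arm(
  deltas=[
    [-0.24,0,0,0,0],
    [-0.24,0,0,0,0],
    [-0.24,0,0,0,0],
    [-0.24,-0.03,0,0,0],
    [-0.24,-0.08,0,0,0],
    [-0.24,-0.13,0,0,0],
    [-0.24,-0.15,0,0,0],
  ],
)

```text
time_s: 46.25
tool_pos: [0.5557, -0.026, 0.1906]
tool_rot: [-97.5, 89.5, -4.8]
force: [0.0, 0.4, 0.6]
grip_width: 0.0331
```

```bash
python3 - <<'E'
from h import *
print(monitor.get_obs()['grip_width'])
d=np.load("n3.npy");P=cloud(camera_model("top"),d)
k=(d>0)&(P[...,2]>.066)&(abs(P[...,0]-.58)<.06)&(abs(P[...,1]+.39)<.06);q=P[k];print('knob',q.mean(0),k.sum())
plan([.583,-.34,.2],153)
E
```

```text
0.033111018984971465
knob [ 0.57592874 -0.38397613  0.08045705] 43
now [ 0.556 -0.026  0.191] jaw yaw 92.8 q7 101.2 t 46.25 -> d [-0.009 -0.012 -0.315] turn -60.2
```

step_arm(
  deltas=[
    [-0.2,0,0,-0.05,10],
    [-0.2,0,0,-0.1,20],
    [-0.2,0,0,-0.15,30],
    [-0.2,0,0,-0.2,40],
    [-0.2,0,0,-0.25,50],
    [-0.2,0,-0.002,-0.3,60],
    [-0.2,0,-0.003,-0.33,70],
    [-0.2,0,-0.003,-0.361,80],
    [-0.2,0,-0.003,-0.361,90],
    [-0.2,0,-0.003,-0.361,100],
    [-0.2,0,-0.003,-0.361,110],
    [-0.2,0,-0.003,-0.361,119.3],
  ],
)

```text
time_s: 47.75
tool_pos: [0.5744, -0.3858, 0.1869]
tool_rot: [0.2, 89.8, -26.7]
force: [-0.5, 1.4, 0.2]
grip_width: 0.0348
```

```bash
python3 - <<'E'
from h import *
plan([.577,-.386,.077],-26.5)
p,d=read_camera("top");o=ortho(p[...,::-1],.42,.72,-.17,.03,.03,.0005)
o2=ortho(p[...,::-1],.42,.72,-.45,-.25,.07,.0005)
cv2.imwrite("pics/kb3.png",np.hstack([o,o2]))
m=camera_model("top");P=cloud(m,cv2.medianBlur(d,3))
k=(d>0)&(abs(P[...,0]-.56)<.12)&(P[...,1]<.0)&(P[...,1]>-.11)
print('max z in box',np.percentile(P[k][:,2],[50,90,98,100]))
E
```

```text
now [ 0.574 -0.386  0.187] jaw yaw -26.8 q7 30.2 t 47.75 -> d [0.11  0.001 0.002] turn -0.3
max z in box [0.00974019 0.0319727  0.03464196 0.59665087]
```

View pics/kb3.png

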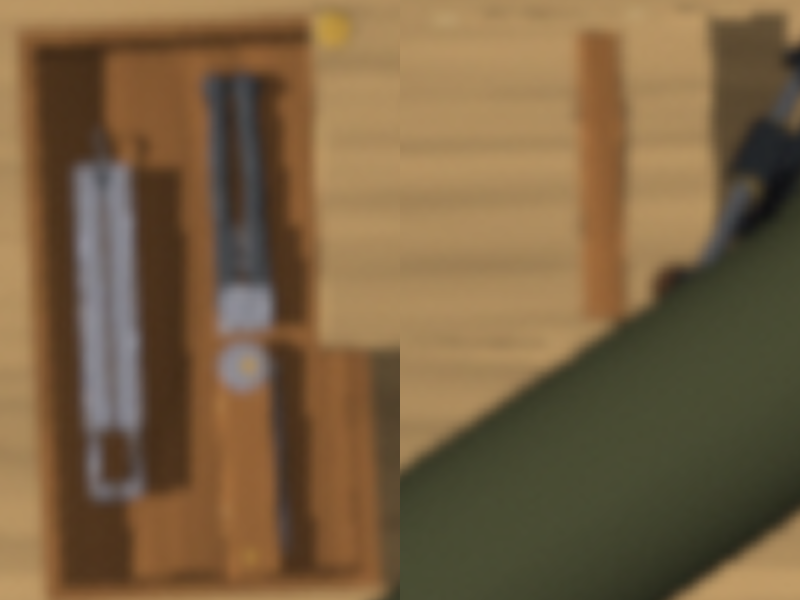

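step_arm(
  deltas=[
    [-0.2,0.05,0.001,0.002,0],
    [-0.2,0.09,0.001,0.002,0],
    [-0.2,0.11,0.001,0.002,0],
    [-0.2,0.11,0.001,0.002,0],
  ],
)

```text
time_s: 48.3
tool_pos: [0.5767, -0.3858, 0.0768]
tool_rot: [-1.0, 89.9, -27.5]
force: [0.4, -0.5, 0.7]
grip_width: 0.0345
```

step_arm(
  deltas=[
    [-0.2,0,0.001,-0.02,4],
    [-0.2,0,0.003,-0.039,8],
    [-0.2,0,0.006,-0.059,12],
    [-0.2,0,0.011,-0.078,16],
    [-0.2,0,0.017,-0.096,20],
    [-0.2,0,0.024,-0.115,24],
    [-0.2,0,0.033,-0.132,28],
    [-0.2,0,0.043,-0.149,32],
    [-0.2,0,0.054,-0.166,36],
    [-0.2,0,0.066,-0.181,40],
    [-0.2,0,0.076,-0.192,43],
    [-0.2,0,0.076,-0.192,43],
  ],
)

```text
time_s: 49.8
tool_pos: [0.4403, -0.2325, 0.0787]
tool_rot: [68.5, 89.6, -1.0]
force: [-0.1, -0.5, -0.4]
grip_width: 0.0348
```

```bash
python3 - <<'E'
from h import *
o=monitor.get_obs();v=o['tool_pos'][:2]-[.7025,-.137];print(np.hypot(*v),np.degrees(np.arctan2(v[1],v[0]))%360)
plan([.7025-.2825*np.cos(np.radians(20)),-.137-.2825*np.sin(np.radians(20)),.077],20+90)
p,d=read_camera("top");P=cloud(camera_model("top"),d);k=(d>0)&(P[...,2]>.045)&(P[...,2]<.06)&(P[...,1]>-.2)&(P[...,0]>.5);print(k.sum(),P[k].min(0),P[k].max(0))
E
```

```text
0.2790424500946317 200.00896892478465
now [ 0.44  -0.232  0.079] jaw yaw -69.4 q7 -26.1 t 49.8 -> d [ 0.002 -0.003 -0.   ] turn 0.6
2866 [ 0.50072103 -0.19994202  0.04501936] [0.79006516 0.6255034  0.05999764]
```

step_arm(
  deltas=[
    [-0.2,0.001,0,-0.02,4],
    [-0.2,0.001,0.001,-0.039,8],
    [-0.2,0.001,0.004,-0.059,12],
    [-0.2,0.001,0.009,-0.078,16],
    [-0.2,0.001,0.015,-0.096,20],
    [-0.2,0.001,0.022,-0.115,24],
    [-0.2,0.001,0.031,-0.132,28],
    [-0.2,0.001,0.041,-0.149,32],
    [-0.2,0.001,0.052,-0.166,36],
    [-0.2,0.001,0.064,-0.181,40],
    [-0.2,0.001,0.076,-0.194,43.5],
    [-0.2,0.001,0.083,-0.202,45.8],
  ],
)

```text
time_s: 51.35
tool_pos: [0.4478, -0.0152, 0.0765]
tool_rot: [84.0, 89.7, -31.5]
force: [0.9, -2.0, 0.3]
grip_width: 0.0346
```

step_arm(
  deltas=[
    [-0.2,0,0,-0.004,0],
    [-0.2,0,0,-0.008,0],
    [-0.2,0,0,-0.008,0],
  ],
)

```text
time_s: 51.72
tool_pos: [0.4492, -0.0118, 0.0762]
tool_rot: [31.8, 89.6, -83.6]
force: [-5.5, -9.3, 7.9]
grip_width: 0.035
```

```bash
python3 - <<'E'
from h import *
o=monitor.get_obs();v=o['tool_pos'][:2]-[.7025,-.137];print(np.hypot(*v),np.degrees(np.arctan2(v[1],v[0]))%360,o['force'])
plan([.44,-.03,.077])
E
```

```text
0.2825858148777771 153.70349043169912 [-5.51932299 -9.26768872  7.94502742]
now [ 0.449 -0.012  0.076] jaw yaw -115.4 q7 -113.6 t 51.73 -> d [-0.001 -0.     0.02 ] turn 0
```

step_arm(
  deltas=[
    [-0.2,0,0,0.009,0],
    [-0.2,0,0,0.011,0],
    [-0.2,-0.05,0,0.011,0],
    [-0.2,-0.1,0,0.011,0],
    [-0.2,-0.15,0,0.011,0],
    [-0.2,-0.15,0.03,0.07,0],
    [-0.2,-0.15,0.06,0.13,0],
    [-0.2,-0.15,0.09,0.19,0],
    [-0.2,-0.15,0.12,0.25,0],
    [-0.2,-0.15,0.15,0.31,0],
    [-0.2,-0.15,0.15,0.31,0],
  ],
)

```text
time_s: 53.1
tool_pos: [0.4515, -0.3547, 0.2255]
tool_rot: [30.8, 89.7, -84.7]
force: [0.4, 0.2, 0.7]
grip_width: 0.0348
```

```bash
python3 - <<'E'
from h import *
plan([.44,-.03,.077]);print(monitor.get_obs()['force'])
p,d=read_camera("top");o=ortho(p[...,::-1],.40,.74,-.2,.07,.05,.0005);cv2.imwrite("pics/fin.png",cv2.resize(o,None,fx=.85,fy=.85))
P=cloud(camera_model("top"),d)
k=(d>0)&(P[...,2]>.066)&(abs(P[...,0]-.45)<.05)&(abs(P[...,1]+.015)<.05);q=P[k];print('knob',q.mean(0),k.sum())
E
```

```text
now [ 0.452 -0.355  0.225] jaw yaw -115.5 q7 -64.8 t 53.1 -> d [ 0.147 -0.151 -0.289] turn 0
[0.44647596 0.22090594 0.7412219 ]
knob [ 0.44453324 -0.01666588  0.08264302] 41
```

View pics/fin.png

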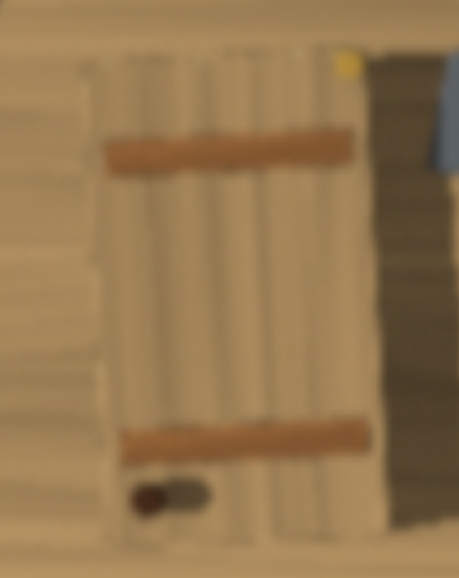

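```bash
python3 -c "
from cell import env;print(env.sign_off())"
```

```text
the job is handed in; nothing more can be done
None
```

The job is handed in: the tongs, nutcracker and knife are folded, lying in one layer on the box floor, and the lid is back over the box. The run took about 53 s of the 210 s.

**How it went**
- I swung the lid open by its knob to about 1.55 rad.
- I folded the tongs and nutcracker by squeezing them, and the knife by pushing the blade's spine in.
- The nutcracker and knife lie one behind the other in one half of the box, and the tongs in the other half.
- I pushed the lid back until it met its stop, at about 11 N.

**Last checks**
- Before the lid was closed, the camera showed all three tools flat and folded in the box. The grip widths at pick-up also matched closed tools: 25–26 mm for the tongs, 27 mm for the nutcracker and 30 mm for the knife.
- After closing, the lid's edges lie about 2–3° from the robot's axes and the box about 3°, so the lid angle is zero within measuring error.
- The arm stands clear and touches nothing. The bowl, pot lid, spoon, mortar and purple look-alike were never approached closely, but I did not measure their positions again at the end.

**What went wrong on the way**
- **Knife:** after I placed it, it was about 10 mm off in both directions, probably from the announced knock. I shifted it sideways to make room for the tongs.
- **Gripper:** one move past the arm's inner reach left it tilted by 4.6°. I brought it back to vertical at the arm's outer reach before continuing.

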